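# Shut the slide-gate valve past its lock plunger

### The job

The slide-gate valve bolted to the test plate stands open. Shut it: press the yellow lock plunger down and, while holding it down, push the gate's bow handle towards the blue valve body; go on pushing until the gate is fully home and the plunger has sprung back up and locked it, then move clear. Push and press only, with the fingertips or the outside of the fingers: do not grip the handle or the plunger, and leave the loose parts round the valve where they stand.

Things in the scene. Friction and masses are not known exactly. Their poses are not given: they have to be found in the camera images.
- valve: Slide-gate valve with its grey test plate, fixed to the bench. Origin on the bench under the bore's centre; its x axis is the way the gate slides to shut (from the plunger towards the blue body), y across, z up. Base plate 12 mm thick, 200 x 200 mm under the body, then 120 mm wide back to x = -310 mm. The plunger's axis is at x = -190 mm, y = 0.
- bore (a point): Centre of the bore at the top of the round blue valve body (160 mm in diameter, 51 mm bore), 91 mm above the bench; axes as the valve's. Four nuts on the body reach 102 mm above the bench. A blue gland box, 92 mm wide and 86 mm high, spans x = -103 to -69 mm on the plunger's side.
- yoke (a point): Point on the plunger's axis level with the top of the two dark yoke bars, 72 mm above the bench; axes as the valve's. The bars run from x = -100 to 90 mm at y = 35 to 43 mm either side. Between them slides the bright gate plate, 60 mm wide, 6 mm thick, its top 68 mm above the bench.
- gate (a joint): How far the gate is pushed in, m: 0 = open, as it starts; 0.060 = fully home (shut), a hard stop. It slides along the valve's +x with about 3 N of friction, up to about 6 N while the plunger's collar rubs under it. With the plunger up it cannot move more than about 2 mm.
- handle_mid (a point): Middle of the bar of the bow handle on the gate; moves with it; axes as the valve's. Round bar 12 mm thick lying across (along y), 106 mm above the bench, 62 mm wide in all, on two legs at y = -25 and 25 mm. With the gate open its rear face is 12 mm ahead (valve +x) of the plunger's axis, slightly overhanging the plunger's head. Push on the rear (-x) side.
- plunger_top (a point): Centre of the flat top of the plunger's round yellow head (36 mm in diameter, 10 mm thick); goes down with it. 92 mm above the bench when up, 80 mm when fully down. The plunger stays in place while the gate slides.
- plunger (a joint): How far the plunger is pressed, m: 0 = up, 0.012 = fully down (stop). Spring 3.6 N at the top, 9 N fully down. Its collar sits in a keyhole of the gate and frees it when pressed over 7 mm. Once the gate has moved 3 mm, the gate itself keeps the plunger about 7 mm down when let go; with the gate within 1.5 mm of home it springs up to 0 in a second keyhole.
- pump_valve: Loose rusty brown pump valve, a disc 92 mm in diameter on four short legs, 68 mm high; origin under its centre. Leave it where it stands.
- carton: Loose small white carton with a tan tape band, 62 x 62 x 70 mm; origin under its centre. Leave it where it stands.
- bushing: Loose grey grooved bushing, 53 mm in diameter and 60 mm high; origin under its centre. Leave it where it stands.
- coupling: Loose red pipe coupling, a ring 66 mm in diameter and 50 mm high with a 50 mm hole; origin under its centre. Leave it where it stands.

How it is judged:
By the outcome, as a careful person would: the job done as asked, in the order asked, and still so for the second after the job is handed in, with the robot touching nothing.
It also fails if it takes over 38 s, if anything falls off the work surface, if the arm or the gripper's body presses on something with over 40 N, if the wrist force passes 120 N, or if a joint passes its speed limit or range.

### The arm

A 6-joint arm with a two-finger parallel gripper is mounted at the origin on the work surface. World frame = base frame: x ahead of the robot, y to its left, z up, the work surface at z = 0. Lengths are in m, angles in rad, forces in N, time in s.
With the tool pointing down it reaches from about 0.375 to 0.975 m from the base axis. Payload 3.8 kg.
Tool frame: the origin (TCP) lies midway between the tips of the shut fingers; the grasp point (between the pads) lies 19 mm behind it; x points along the fingers, y is the direction in which the jaws open and shut, and the axes are right-handed (so a half turn about x gives the same grasp; the last joint's range is limited). The gripper opens to 88 mm and grips with 3 to 60 N. Pads are 18 mm wide; open, the fingers measure 123 mm over their backs; the gripper's body (75 mm by 187 mm) begins 45 mm behind the grasp point.
Start: joints at [-1.151, 0.264, 1.604, -0, 1.274, -0.037], TCP at [0.298, -0.606, 0.239] pointing down, gripper open.
Joint ranges: [-2.63, 2.63], [-0.94, 2.18], [0.31, 2.57], [-1.31, 4.45], [0, 2.66], [-2.55, 2.55]. Speed limits (rad/s): [2.57, 2.57, 3.14, 3.14, 3.14, 3.14].

### API

Orientations are given as a rotation vector (axis times angle).
In Python, from cell import manip, inverse_kinematics, cams, order gives the robot as it stands. Calls block until the motion is done:
- manip.move_pose(position, orientation): joint-space move of the TCP to a pose.
- manip.move_linear(position, rate=0.15, rot=None): straight line of the TCP; rot=None keeps the orientation; rate is the mean speed in m/s.
- manip.set_joints(angles): joint-space move.
- manip.set_gripper(opening, force=None): finger opening in m; force is the grip in N (None keeps the last); returns when the fingers have stopped.
- manip.dwell(seconds).
- inverse_kinematics(position, orientation): joint angles nearest the present ones, or None.
- manip.state(): the state.
- cams.capture(name): name is "scene" or "top" or "wrist"; returns a dict with "image" (400x640x3 uint8, blue, green, red), "z_map" (400x640 float32, m along the optical axis (not along the pixel's ray), 0 where there is no reading), "intrinsics" (3x3 intrinsics, pixels), "position" and "orientation" of the camera in the world; the wrist camera has in their place "T_tool_cam" (4x4, takes a point from camera to tool coordinates, whose origin is the TCP and whose axes are the tool frame's). Camera axes: x right, y down, z forward; pixel columns grow to the right and rows downward; lengths in m; the calibration is good to about 2 mm. A picture is of the moment at which its call begins: read the wrist's pose just before it.
A pose or a line that the arm cannot do raises manip.IKError and nothing moves.
- order.close_job(): hands the job in, once; it reports no verdict.
The state is a dict: "clock": time; "joint_pos": joint angles; "joint_velocities": joint speeds; "tau": joint torques, N m; "tool_pos": TCP position; "tcp_rot": TCP orientation; "contact_force": force on the tool from outside, world axes, zero at the start; "moment": the same for the moment, N m; "gripper_width": finger opening in m.
Only numpy, scipy, OpenCV 4.12 (cv2) and the standard library are available. Lean on these libraries where they do the work, as an engineer would, in place of code of your own. Each camera call takes 0.05 s, during which the arm holds its last target.

## Working session

There is one attempt and no reset: what is moved stays moved. The work goes in short steps, each a Python script; the robot and the scene stay as the last script left them, time stands still between calls to the robot, and variables do not carry over. Pictures are saved under pics/ and viewed, and the job is handed in when it is done.

```bash
ls; mkdir -p pics
python3 - <<'E'
from cell import manip, cams
import cv2, numpy as np
s=manip.state(); print(s)
for n in("scene","top","wrist"):
    c=cams.capture(n); cv2.imwrite(f"pics/a_{n}.png",c["image"]); np.savez(f"pics/a_{n}.npz",**c)
    print(n,c["intrinsics"].tolist(),c.get("position"),c.get("orientation"),c.get("T_tool_cam"))
print(manip.state()["clock"])
E
```

```text
pics
{'clock': 0.0, 'joint_pos': array([-1.15092793e+00,  2.64757048e-01,  1.60536984e+00, -6.03936280e-06,
        1.27369540e+00, -3.69069882e-02]), 'joint_velocities': array([ 0.00172634, -0.00060226, -0.00137112,  0.00129641, -0.00117551,
        0.00167012]), 'tau': array([-1.91661689e-03, -5.02112782e+01, -3.56880426e+01,  7.27043347e-02,
        2.92820320e-02, -1.81015616e-04]), 'tool_pos': array([ 0.29741546, -0.60515287,  0.23738763]), 'tcp_rot': array([ 1.96806189,  0.45977638, -1.9689309 ]), 'contact_force': array([ 0.03912391, -0.93950533,  0.52251026]), 'moment': array([-0.03340425, -0.00054806, -0.00606012]), 'gripper_width': 0.08839600342001185}
scene [[383.89298963840895, 0.0, 314.0158395123054], [0.0, 383.89298963840895, 195.85936544550455], [0.0, 0.0, 1.0]] [ 0.87405602 -0.29267563  0.71902409] [-2.3896898  -0.99028947  0.28521329] None
top [[414.2238117936054, 0.0, 317.66926154084274], [0.0, 414.2238117936054, 197.90942674069314], [0.0, 0.0, 1.0]] [0.47935952 0.02308908 1.01597423] [-2.16757404  2.13832058 -0.14206077] None
wrist [[359.77132192541916, 0.0, 321.7297140519043], [0.0, 359.77132192541916, 201.25747079980582], [0.0, 0.0, 1.0]] None None [[ 5.05279242e-04 -3.14860196e-01  9.49137926e-01 -1.45785786e-01]
 [ 9.99999598e-01  8.62125219e-04 -2.46360532e-04 -6.67708438e-04]
 [-7.40706617e-04  9.49137669e-01  3.14860505e-01 -8.07557379e-02]
 [ 0.00000000e+00  0.00000000e+00  0.00000000e+00  1.00000000e+00]]
0.15
```

View pics/a_scene.png

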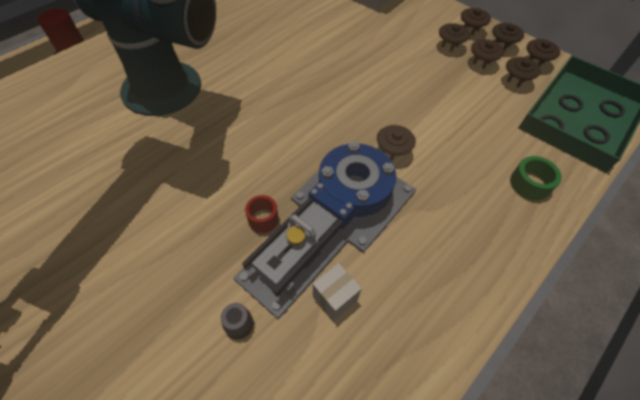

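View pics/a_top.png

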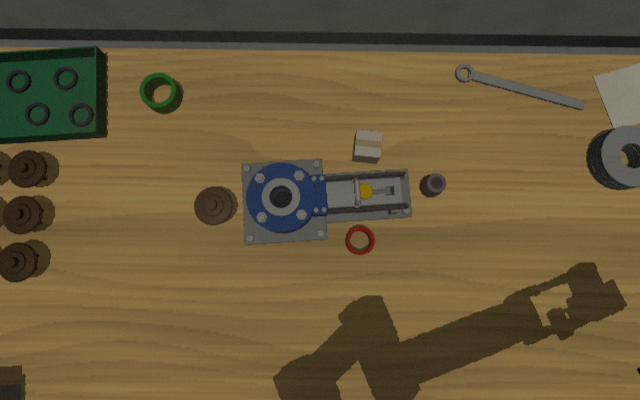

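The scene view shows the valve with its blue body at (357,172) and the yellow plunger at (296,236). In the top view the bore is at (283,197) and the plunger at (366,191). Loose parts: the coupling is at (360,240), the carton at (368,146) and the bushing at (433,184).

```bash
cat > h.py <<'E'
import numpy as np, cv2
from scipy.spatial.transform import Rotation as R
def ray(c,u,v,z):
    K=c["intrinsics"]; d=R.from_rotvec(c["orientation"]).apply(np.linalg.inv(K)@[u,v,1]); p=np.array(c["position"])
    return p+d*(z-p[2])/d[2]
def cen(m,hint=None):
    n,l,s,ce=cv2.connectedComponentsWithStats(m.astype(np.uint8)); i=1+np.argmax(s[1:,4]); return ce[i],s[i]
E
python3 - <<'E'
from h import *
for n in("scene","top"):
    c=dict(np.load(f"pics/a_{n}.npz")); im=c["image"]; h=cv2.cvtColor(im,cv2.COLOR_BGR2HSV)
    y=cv2.inRange(h,(18,150,90),(32,255,255)); ce,s=cen(y); print(n,"yellow",ce,s,ray(c,*ce,0.090))
    b=cv2.inRange(h,(105,120,50),(125,255,255)); ce,s=cen(b); print("blue",ce,s)
    u,v=map(int,ce); 
    x0,y0=s[0]-25,s[1]-25
    crop=im[y0:y0+s[3]+110,x0:x0+s[2]+150] if n=="top" else im[100:330,200:440]
    print(crop.shape,x0,y0)
    k=800//crop.shape[1]; cv2.imwrite(f"pics/crop_{n}.png",cv2.resize(crop,None,fx=min(k,3),fy=min(k,3),interpolation=cv2.INTER_CUBIC))
E
```

```text
scene yellow [295.44495413 235.05504587] [288 227  17  17 218] [ 0.62301772 -0.08140976  0.09      ]
blue [351.87068273 192.66104418] [ 316  172   78   41 1245]
(230, 240, 3) 291 147
top yellow [365.37419355 190.6516129 ] [360 184  13  15 155] [ 0.62032978 -0.0834554   0.09      ]
blue [287.09137709 197.80909481] [ 247  163   80   69 2331]
(179, 230, 3) 222 138
```

View pics/a_wrist.png

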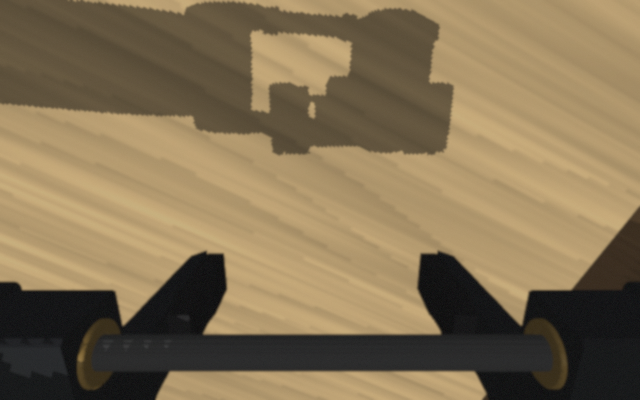

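The wrist view shows only bench, the arm's shadow and the two tapering fingertips (about (210,265) and (432,265)). The valve isn't in view.

View pics/crop_top.png

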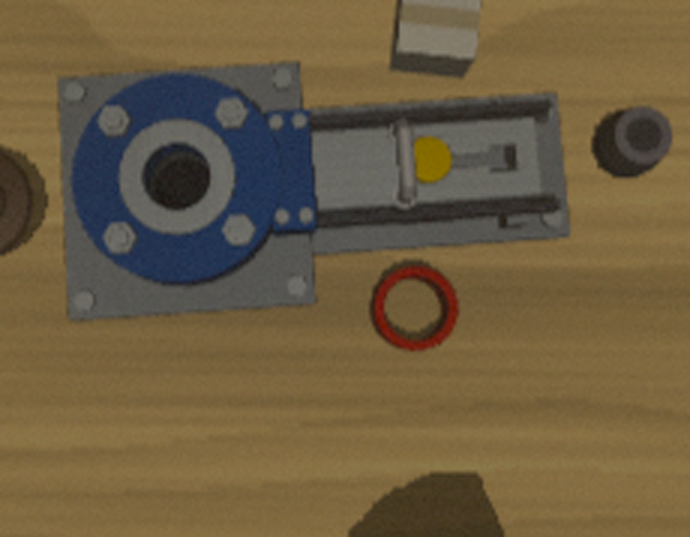

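View pics/crop_scene.png

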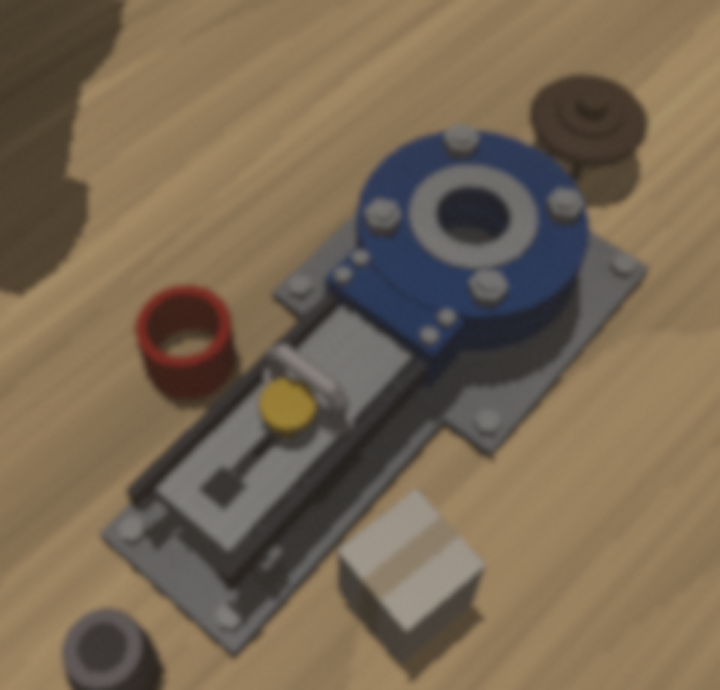

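The crops show the ring round the bore near top pixel (280.7,197) and scene pixel (358,171). The handle bar stands just ahead of the yellow head in both. I'll fit the ring for the bore centre and get the valve axis.

Run:
```python
from h import *
g={"scene":(358,171),"top":(281,197)}
for n in g:
    c=dict(np.load(f"pics/a_{n}.npz")); h=cv2.cvtColor(c["image"],cv2.COLOR_BGR2HSV)
    b=cv2.inRange(h,(105,110,40),(128,255,255))
    f=((b==0)).astype(np.uint8); 
    r=np.zeros_like(f); cv2.circle(r,g[n],30,1,-1)
    # ring grey: bright low saturation
    m=((h[...,1]<90)&(h[...,2]>90)&(r>0)).astype(np.uint8)
    nl,l,s,ce=cv2.connectedComponentsWithStats(m)
    i=min(range(1,nl),key=lambda k:np.hypot(*(ce[k]-g[n]))-s[k,4]*0.02)
    ct,_=cv2.findContours((l==i).astype(np.uint8),cv2.RETR_EXTERNAL,cv2.CHAIN_APPROX_NONE)
    e=cv2.fitEllipse(max(ct,key=len)); B=ray(c,*e[0],0.091)
    # yellow head min ellipse
    y=cv2.inRange(h,(18,150,90),(32,255,255)); ct,_=cv2.findContours(y,cv2.RETR_EXTERNAL,cv2.CHAIN_APPROX_NONE); k=max(ct,key=cv2.contourArea)
    (u,v),rad=cv2.minEnclosingCircle(k)
    P=ray(c,u,v,0.092)
    d=B-P; print(n,e,B,"P",P,rad,"dist",np.linalg.norm(d[:2]),"ang",np.degrees(np.arctan2(d[1],d[0])))
    zs=c["z_map"]; print("depth at plunger",zs[int(v),int(u)])
    if n=="top":
        # bar edges direction: plate right-end edge corner points, from crop
        for a,bb,z in [((313,117),(548,97),.072),((313,253),(569,234),.012),((68,319),(315,302),.012),((58,77),(299,62),.012)]:
            A=ray(c,a[0]/3+222,a[1]/3+138,z);C=ray(c,bb[0]/3+222,bb[1]/3+138,z);d=A-C;print(A,C,np.degrees(np.arctan2(d[1],d[0])))
```

```text
scene ((357.8345947265625, 173.39125061035156), (38.69179916381836, 44.14750671386719), 130.82125854492188) [0.61103955 0.10551614 0.091     ] P [ 0.62352432 -0.08154432  0.092     ] 8.541543006896973 dist 0.18747663248591148 ang 93.81836702683715
depth at plunger 0.70231014
top ((280.5020446777344, 196.37637329101562), (36.06796646118164, 37.37185287475586), 71.47230529785156) [0.60452154 0.10794582 0.091     ] P [ 0.61969251 -0.08125306  0.092     ] 7.635282039642334 dist 0.18980614501943763 ang 94.58447196742345
depth at plunger 0.9342344
[0.65378857 0.0047784  0.072     ] [ 0.67197666 -0.17674994  0.072     ] 95.72161221122161
[0.55318603 0.00240928 0.012     ] [ 0.57141774 -0.20487806  0.012     ] 95.02644728728889
[0.49746953 0.19854775 0.012     ] [5.13752050e-01 3.74608993e-04 1.20000000e-02] 94.69704839683754
[0.69547427 0.21406674 0.012     ] [0.71081933 0.01566668 0.012     ] 94.42268319973017
```

```bash
cat >> h.py <<'E'
A=np.radians(94.6)
VX=np.array([np.cos(A),np.sin(A),0]); VY=np.array([-np.sin(A),np.cos(A),0])
def rot(s=1):
    x=np.array([0,0,-1.]); z=s*VX; y=np.cross(z,x); return R.from_matrix(np.stack([x,y,z],1)).as_rotvec()
E
python3 - <<'E'
from h import *
from cell import manip,cams,inverse_kinematics
P=np.array([0.6207,-0.0815,0])
s=manip.state(); print(R.from_rotvec(s["tcp_rot"]).as_matrix().round(2))
for sg in(1,-1): print(sg,inverse_kinematics(P+[0,0,.2],rot(sg)),inverse_kinematics(P+[0,0,.08],rot(sg)),inverse_kinematics(P+VX*.065+[0,0,.08],rot(sg)))
E
```

```text
[[-0.    0.44 -0.9 ]
 [ 0.   -0.9  -0.44]
 [-1.   -0.   -0.  ]]
1 None None None
-1 [-0.17034159  0.1987737   1.75607923  0.          1.18673973 -0.25062673] [-0.17034159  0.31275801  1.85339873  0.          0.97543591 -0.25062673] [-0.06759344  0.2953669   1.87649733  0.          0.96972842 -0.14787859]
```

Run:
```python
from h import *
from cell import manip,cams
P=np.array([0.6207,-0.0815,0])
manip.set_gripper(0.0)
manip.move_pose(P-VX*.03+[0,0,.2],rot(-1)); manip.dwell(.3)
s=manip.state(); c=cams.capture("wrist")
print(s["clock"],s["tool_pos"],s["contact_force"],s["gripper_width"],(P-VX*.03))
np.savez("pics/w1.npz",tp=s["tool_pos"],tr=s["tcp_rot"],**c); cv2.imwrite("pics/w1.png",c["image"])
```

```text
3.875 [ 0.62302861 -0.11197227  0.20001283] [ 0.26648499  0.02176288 -0.1423112 ] 0.0007903099711608086 [ 0.62310597 -0.11140337  0.        ]
```

View pics/w1.png

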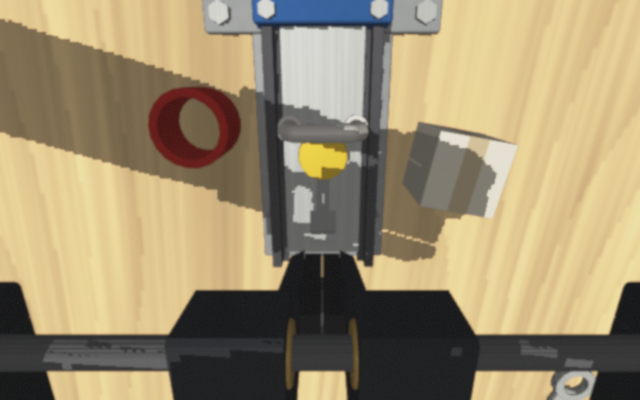

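The wrist view shows the yellow head at (323,157), the handle bar spanning (280–367, ~131), and the two rails almost vertical in the image. The alignment is good.

Run:
```python
from h import *
d=dict(np.load("pics/w1.npz")); T=d["T_tool_cam"]; Rt=R.from_rotvec(d["tr"]); 
c=dict(intrinsics=d["intrinsics"],position=Rt.apply(T[:3,3])+d["tp"],orientation=(Rt*R.from_matrix(T[:3,:3])).as_rotvec())
h=cv2.cvtColor(d["image"],cv2.COLOR_BGR2HSV); y=cv2.inRange(h,(18,130,60),(32,255,255)); y[:130]=0;y[190:]=0;y[:,:295]=0;y[:,352:]=0
ce,s=cen(y); print(ce,s)
ct,_=cv2.findContours(y,cv2.RETR_EXTERNAL,cv2.CHAIN_APPROX_NONE);k=max(ct,key=cv2.contourArea)
pts=np.array([ray(c,u,v,.092) for u,v in k[:,0]])
O=np.array([0.6207,-0.0815,0]); q=np.stack([(pts-O)@VX,(pts-O)@VY],1); print("head extents vx,vy",q.min(0),q.max(0))
def loc(u,v,z): p=ray(c,u,v,z)-O; return np.round([p@VX,p@VY],4)
print("bar ends",loc(280,131,.106),loc(367,131,.106),"rear",loc(323,142,.104),"front",loc(323,122,.106))
print("rails L",loc(263,40,.072),loc(268,240,.072),"R",loc(389,40,.072),loc(379,240,.072))
```

```text
[322.56853477 158.90952059] [ 299  143   49   36 1481]
head extents vx,vy [-0.01461682 -0.01652084] [0.01084916 0.01779978]
bar ends [0.021  0.0291] [ 0.021  -0.0283] rear [0.0134 0.0007] front [0.0268 0.0007]
rails L [0.0795 0.0425] [-0.073   0.0462] R [ 0.0795 -0.0454] [-0.073  -0.0461]
```

Run:
```python
from h import *
from cell import manip,cams
O=np.array([0.6207,-0.0815,0])+.0005*VY
a=O-.001*VX
manip.move_linear(a+[0,0,.12],rate=.12)
manip.move_linear(a+[0,0,.098],rate=.08); manip.dwell(.2)
s=manip.state(); F0=s["contact_force"]; print(s["clock"],F0.round(2))
for z in np.arange(.094,.0775,-.002):
    manip.move_linear(a+[0,0,z],rate=.03); manip.dwell(.1)
    s=manip.state(); F=s["contact_force"]-F0
    print(round(z,4),s["tool_pos"][2].round(4),F.round(2),[round(F@VX,2),round(F@VY,2)],round(s["clock"],2))
    if F[2]>12 or abs(F@VX)>8: break
```

```text
5.4083 [0.2  0.05 0.06]
0.094 0.094 [-0.18 -0.02 -0.34] [np.float64(-0.01), np.float64(0.19)] 5.79
0.092 0.0924 [-1.03 -0.56  1.14] [np.float64(-0.47), np.float64(1.07)] 6.14
0.09 0.0904 [ 0.61 -0.14  3.82] [np.float64(-0.18), np.float64(-0.59)] 6.49
0.088 0.0883 [ 1.29 -0.34  4.78] [np.float64(-0.44), np.float64(-1.26)] 6.84
0.086 0.0864 [1.   0.15 5.86] [np.float64(0.07), np.float64(-1.01)] 7.19
0.084 0.0846 [0.87 0.19 6.26] [np.float64(0.12), np.float64(-0.88)] 7.54
0.082 0.0827 [-0.03  0.08  6.97] [np.float64(0.08), np.float64(0.02)] 7.89
0.08 0.0809 [-0.47  0.52  6.82] [np.float64(0.56), np.float64(0.43)] 8.24
0.078 0.0804 [-2.25  0.53 14.6 ] [np.float64(0.71), np.float64(2.2)] 8.59
```

The plunger is on its stop: 14.6 N with the tip at 80.4 mm. Next I push along valve +x while still pressing.

Run:
```python
from h import *
from cell import manip,cams
O=np.array([0.6207,-0.0815,0])+.0005*VY
F0=np.array([.2,.05,.06])
for d in [.003,.007,.011,.015,.02,.03,.04,.05,.056]:
    manip.move_linear(O+d*VX+[0,0,.079],rate=.05)
    s=manip.state(); F=s["contact_force"]-F0; t=s["tool_pos"]-O
    print(d,"pos",(t@VX).round(4),t[2].round(4),"F vx vy z",[round(float(q),2) for q in(F@VX,F@VY,F[2])],round(s["clock"],2))
    if abs(F@VX)>20: print("stop");break
c=cams.capture("wrist"); cv2.imwrite("pics/w2.png",c["image"])
```

```text
0.003 pos 0.0018 0.0804 F vx vy z [-4.07, 0.58, 7.39] 8.84
0.007 pos 0.005 0.0804 F vx vy z [-5.77, 0.03, 7.67] 9.09
0.011 pos 0.0086 0.0805 F vx vy z [-6.93, 0.13, 9.47] 9.34
0.015 pos 0.0125 0.0804 F vx vy z [-6.14, 0.42, 8.69] 9.59
0.02 pos 0.0176 0.0804 F vx vy z [-6.99, 0.22, 7.78] 9.84
0.03 pos 0.0283 0.0795 F vx vy z [-6.25, -0.84, 4.4] 10.19
0.04 pos 0.0389 0.0791 F vx vy z [-5.01, -0.14, 3.55] 10.54
0.05 pos 0.0494 0.0789 F vx vy z [-3.7, -0.94, 2.41] 10.89
0.056 pos 0.0556 0.0789 F vx vy z [-4.01, -1.43, 2.48] 11.16
```

View pics/w2.png

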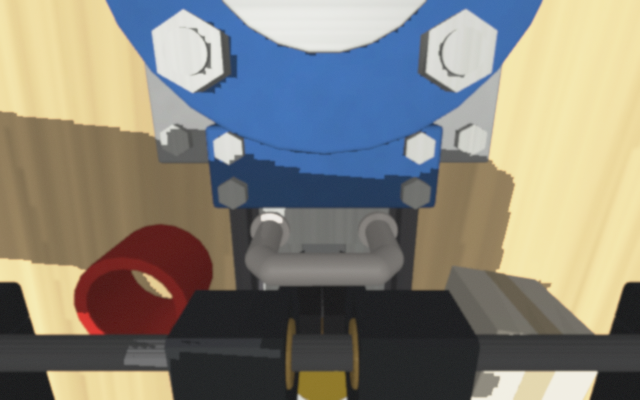

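The handle bar is at (323,268), close to the gland edge at row 207, and the fingers sit centred behind it. The yellow head is visible behind them at (322,385). I'll keep pushing to the hard stop.

Run:
```python
from h import *
from cell import manip,cams
O=np.array([0.6207,-0.0815,0])+.0005*VY
F0=np.array([.2,.05,.06])
for d in np.arange(.058,.0755,.0015):
    manip.move_linear(O+d*VX+[0,0,.079],rate=.03); manip.dwell(.1)
    s=manip.state(); F=s["contact_force"]-F0; t=s["tool_pos"]-O
    print(d.round(4),"pos",(t@VX).round(4),t[2].round(4),"F",[round(float(q),2) for q in(F@VX,F@VY,F[2])],round(s["clock"],2))
    if abs(F@VX)>22: print("stop");break
manip.dwell(.2)
c=cams.capture("scene"); cv2.imwrite("pics/s3.png",cv2.resize(c["image"][150:300,200:420],None,fx=3,fy=3)); c=cams.capture("top"); cv2.imwrite("pics/t3.png",cv2.resize(c["image"][130:260,230:450],None,fx=3,fy=3))
```

```text
0.058 pos 0.0575 0.0789 F [-5.58, -1.79, 2.91] 11.56
0.0595 pos 0.0589 0.0789 F [-5.4, -1.49, 3.14] 11.91
0.061 pos 0.0606 0.0789 F [-4.99, -1.61, 2.64] 12.26
0.0625 pos 0.0628 0.0785 F [-2.98, -0.69, 0.29] 12.61
0.064 pos 0.0629 0.0786 F [-6.83, -0.57, -0.06] 12.96
0.0655 pos 0.0629 0.0786 F [-11.56, -0.42, 0.37] 13.31
0.067 pos 0.063 0.0787 F [-16.75, -0.57, -1.05] 13.66
0.0685 pos 0.0631 0.0787 F [-21.06, -0.43, -1.87] 14.01
0.07 pos 0.0631 0.0787 F [-25.05, -0.48, -1.51] 14.36
stop
```

View pics/s3.png

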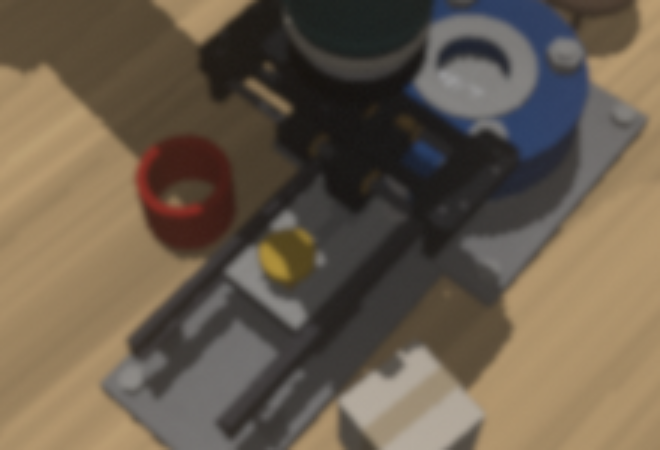

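There is a hard stop at 63 mm, with force climbing to 25 N without motion. Friction dropped just before that. In the picture the head at (288,255) stands proud. I'll back off, lift clear and verify.

Run:
```python
from h import *
from cell import manip,cams
O=np.array([0.6207,-0.0815,0])+.0005*VY
manip.move_linear(O+.052*VX+[0,0,.079],rate=.06)
manip.move_linear(O+.052*VX+[0,0,.13],rate=.1)
manip.move_linear(O-.03*VX+[0,0,.2],rate=.15); manip.dwell(.3)
s=manip.state(); d=cams.capture("wrist"); print(s["clock"],s["contact_force"].round(2)); cv2.imwrite("pics/w4.png",d["image"])
w1=dict(np.load("pics/w1.npz"))
def C(d,tp,tr):
    T=d["T_tool_cam"];Rt=R.from_rotvec(tr);return dict(intrinsics=d["intrinsics"],position=Rt.apply(T[:3,3])+tp,orientation=(Rt*R.from_matrix(T[:3,:3])).as_rotvec(),z_map=d["z_map"],image=d["image"])
for n,c in (("before",C(w1,w1["tp"],w1["tcp_rot"] if "tcp_rot" in w1 else w1["tr"])),("after",C(d,s["tool_pos"],s["tcp_rot"]))):
    h=cv2.cvtColor(c["image"],cv2.COLOR_BGR2HSV); y=cv2.inRange(h,(18,130,60),(32,255,255)); y[:130]=0;y[200:]=0;y[:,:295]=0;y[:,352:]=0
    y=cv2.erode(y,np.ones((5,5)))
    v,u=np.nonzero(y); z=c["z_map"][v,u]; ok=z>0
    p=(np.linalg.inv(c["intrinsics"])@np.stack([u,v,np.ones_like(u)])*z).T[ok]
    w=R.from_rotvec(c["orientation"]).apply(p)+c["position"]; print(n,len(w),"head height median",np.median(w[:,2]),"centre",w.mean(0))
np.savez("pics/w4.npz",tp=s["tool_pos"],tr=s["tcp_rot"],**d)
```

```text
16.9333 [0.39 0.57 0.28]
before 1150 head height median 0.0918983590833217 centre [ 0.6198049  -0.08209115  0.09188834]
after 1454 head height median 0.09183052580503312 centre [ 0.6195252  -0.07930799  0.09183954]
```

View pics/w4.png

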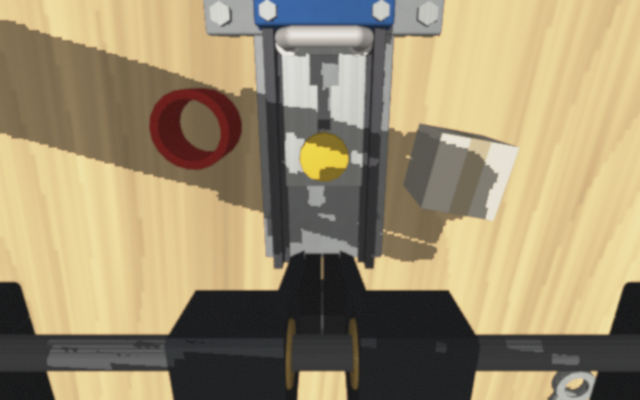

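The handle bar is now at (323,38) next to the gland. The head at (324,157) is back at 91.8 mm (91.9 mm before). The coupling and carton are where they were.

```bash
python3 -c "
from cell import order,manip
print(manip.state()['clock']); print(order.close_job())"
```

```text
16.9833
the job is handed in; nothing more can be done
None
```

The valve is shut and locked, and I handed the job in at 17.0 s. With the fingers shut, I pressed the plunger to its stop. Still pressing, I pushed the handle with the outside of the fingers until the gate hit its hard stop, then backed off and lifted clear.

**Checks after the push:**
- **Gate:** it stopped dead after about 60 mm of travel, and the push force rose to 25 N with no further motion. That was the highest push force read between steps.
- **Plunger:** its head is back at 91.8 mm, against 91.9 mm before I started, so it has sprung up.
- **Robot:** the tip was about 110 mm above the plunger, with contact force near zero.
- **Loose parts:** the coupling and carton sit where they were in the wrist pictures. I did not re-measure the bushing or the pump valve, but the arm never went near them.

**Disagreements:**
- **Plunger position:** the first scene and top views differed by 2–4 mm, so I used the wrist camera for the approach.
- **Handle contact:** the fingers met the handle about 3 mm earlier than the given dimensions suggested.
- **Holding the plunger:** the fingers slid off the head after about 25 mm of gate travel. From there the gate itself held the plunger down, as the task describes.

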